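Lock the scrubbing-pad holder onto its two studs

ROBOT

A 6-joint arm with a two-finger parallel gripper is mounted at the origin on the work surface. World frame = base frame: x ahead of the robot, y to its left, z up, the work surface at z = 0. Lengths are in m, angles in rad, forces in N, time in s.
With the tool pointing down it reaches from about 0.325 to 0.775 m from the base axis. Payload 5.5 kg.
Tool frame: the origin (TCP) lies midway between the tips of the shut fingers; the grasp point (between the pads) lies 19 mm behind it (ctrl.hold_point_z is the distance from the TCP to the grasp point, in m); z points along the fingers, x is the direction in which the jaws open and shut, and the axes are right-handed (so a half turn about z gives the same grasp; the last joint's range is limited). The gripper opens to 85 mm and grips with 20 to 120 N. Pads are 22 mm wide; open, the fingers measure 114 mm over their backs; the gripper's body (76 mm by 85 mm) begins 54 mm behind the grasp point. The pads swing forward as they close: fully open they stand 13 mm farther back than shut.
Start: joints at [-1.157, 0.091, 1.231, -0, 1.82, -0.057], TCP at [0.272, -0.535, 0.231] pointing down, gripper open.
Joint ranges: [-2.87, 2.87], [-0.86, 2.18], [0.17, 2.46], [-1.51, 4.65], [0.06, 2.69], [-2.65, 2.65]. Speed limits (rad/s): [2.57, 2.57, 3.01, 3.14, 3.14, 3.14].

INTERFACE

Orientations are given as a unit quaternion [w, x, y, z].
In Python, from station import ctrl gives the robot as it stands.
- The arm moves only by the tool step_arm, never from a script. Its argument "plan" is a list of rows, each an object of numbers: "grip": the gripper's target within -1 to 1 (fully open at 1, half-way at 0, shut at -1); "tx", "ty", "tz": the shift along the tool's x, y, z in mm; "ax", "ay", "az": the turn, a rotation vector about the tool's x, y, z in degrees. A call has 1 to 10 rows; each row shifts and turns the commanded pose from where the row before left it, along the tool's axes as they then stand; what a row does not reach is not made up. A row lasts 1/8 s, in which the tool goes at most 62.5 mm and 10.7 degrees, less where a joint would pass 70% of its speed; a pose out of reach is approached as far as the arm can. A call with a gripper value outside its range is refused whole. The fingers move at their own pace and stop on an object; "newtons" is the grip in N (left out, the last holds). Time passes only in rows, so rows that do not move let the fingers close. It gives the time, the measured TCP pose, the force and the opening at its end, in the units of the state.
- ctrl.read_state(): the state, without advancing time (a new reading comes with each control period).
- ctrl.camera(name): name is "side" or "top"; returns (picture, depth): 384x512x3 uint8, blue, green, red; 384x512 float32, m along the optical axis (not along the pixel's ray), 0 where there is no reading.
- ctrl.camera_params(name): a dict with "vfov" (degrees; the focal length in pixels is half the picture's height over the tangent of half this angle, whatever the lens; pixels are square), "cx", "cy" (the principal point, pixels), "camera_from_world" (4x4, takes a point from world to camera coordinates). Camera axes: x right, y up, looking along -z (the intrinsics and any distortion apply to the point x, -y, -z); pixel columns grow to the right and rows downward; lengths in m; the calibration is good to about 2 mm. A picture is of the moment at which its call begins. camera_params takes no time and is no camera call.
- ctrl.close_job(): hands the job in, once; it reports no verdict.
The state is a dict: "time": time; "joint_pos": joint angles; "qvel": joint speeds; "joint_efforts": joint torques, N m; "position": TCP position; "orientation": TCP orientation; "ft_force": force on the tool from outside, world axes, zero at the start; "ft_torque": the same for the moment, N m; "opening": finger opening in m.
Only numpy, scipy, OpenCV 4.12 (cv2) and the standard library are available. Lean on these libraries where they do the work, as an engineer would, in place of code of your own. Each camera call takes 0.05 s, during which the arm holds its last target. There are 200 camera calls.

TASK

Put the steel scrubbing-pad holder back on its stud strip, its tall back away from the robot: the two brass studs may be clamped anywhere along their slots, so find them by eye and feel, and lower both keyholes over the stud heads together until the holder stands flat on the strip. Then slide it away from the robot until the studs are fully home in the narrow ends of both keyholes, and let go. Work gently, without forcing or knocking the holder against the strip or studs, and leave the other things on the plank where they are.

Things in the scene. Friction and masses are not known exactly. Their poses are not given: they have to be found in the camera images.
- holder: Steel scrubbing-pad holder, loose, 0.36 to 0.5 kg, upright on the plank at the start. Origin: under the base plate's centre at the level of its four rubber feet, which stand 2 mm proud of the plate; +x towards the tall back, z up. Base plate 60 (x) x 210 (y) x 4 mm. Back sheet at x = +22 mm, 100 mm wide, topped by a flat folded band. Wire fence along the front and ends, up to 40 mm high.
- band (a point): Centre of the holder's folded band, the part to grip from above: 22 mm behind (+x) and 76 mm above the holder's origin. The band is 8 mm thick along the holder's x, 100 mm long along y, and spans heights 62 to 90 mm. Axes as the holder's.
- keyhole_left (a point): Centre of the wide part of the left keyhole at the plate's underside: x = 0, y = +65, z = 2 mm from the holder's origin. Wide part 16 mm across, its rear corners bevelled; from it a slot 9 mm wide runs towards the holder's -x and ends 17 mm from this centre.
- keyhole_right (a point): The same for the right keyhole, of the same shape: x = 0, y = -65, z = 2 mm from the holder's origin.
- strip: Grey steel strip screwed to the plank, 80 (x) x 270 (y) x 8 mm; origin at the centre of its underside, +x away from the robot. A pair of brass studs 130 mm apart is clamped in its two long slots, on the line x = 0. The pair was shifted along y by d, up to 16 mm either way: studs at y = d + 65 and d - 65 mm. d is not measured: see or feel it. The studs do not give.
- strip_top (a point): Centre of the strip's top face, 8 mm above the plank; does not follow the studs. Each stud: shank 6 mm thick, 8.5 mm tall above this face, then a flat-topped head 13 mm wide (0.4 mm bevel), top 13 mm above it. With its feet on this face the holder can slide 14 mm along the strip's +x, its plate passing under the heads, from wide parts centred on the studs to the slot ends on the shanks.
- soap_dish: Bystander: red plastic soap dish with a hinged cover, 80 x 112 x 34 mm, origin at the centre of its underside.
- jar: Bystander: small glass jar with an aluminium cap, 64 mm wide, 85 mm high, origin at the centre of its underside.
- cup: Bystander: blue plastic cup, 76 mm wide at the rim, 90 mm high, origin at the centre of its underside.
- pan_lid: Bystander: upturned aluminium saucepan lid resting on its black plastic knob, 164 mm wide, 37 mm high, origin under the knob.
- detergent: Bystander: green washing-up liquid bottle with a white cap, 60 mm wide, 190 mm high, origin at the centre of its underside.
- brush: Bystander: wooden dish brush lying down, about 240 mm long along its x (head at +x), 37 mm high, origin underneath, near the middle.
Not all that is in view belongs to the job. Several things look just like the holder: the one meant starts farthest to the robot's left.

How it is judged:
By the outcome, as a careful person would: the job done as asked, in the order asked, and still so for the second after the job is handed in, with the robot touching nothing.
It also fails if it takes over 72 s, if anything falls off the work surface, if the arm or the gripper's body presses on something with over 40 N, if the wrist force passes 120 N, or if a joint passes its speed limit or range.

## Working session

There is one attempt and no reset: what is moved stays moved. The work goes in short steps, Python scripts to look and compute and a tool call to move; the robot and the scene stay as the last step left them, time stands still between calls to the robot, and variables do not carry over. Pictures are saved under pics/ and viewed, on a budget of 10 in all, crops included, one or two more only if the job needs it, and the job is handed in when it is done.

Besides the shell and the picture viewer there is one more tool, called after "Request:" as name(argument=value, ...), one argument or row to a line, values as JSON. step_arm: Moves the arm, as the interface text tells. Its arguments: {"type":"object","properties":{"plan":{"type":"array"},"newtons":{"type":"number"}},"required":["plan"]}

```bash
ls; mkdir -p pics; cat > h.py <<'E'
import numpy as np, cv2, pickle
from station import ctrl
def snap(n):
    im,d=ctrl.camera(n); p=ctrl.camera_params(n); pickle.dump((im,d,p),open(f'{n}.pkl','wb')); return im,d,p
def load(n): return pickle.load(open(f'{n}.pkl','rb'))
def f(p): return 192/np.tan(np.radians(p['vfov']/2))
def world(p,u,v,d):
    F=f(p); c=np.array([(u-p['cx'])/F*d,-(v-p['cy'])/F*d,-d,1]); return (np.linalg.inv(p['camera_from_world'])@c)[:3]
def atz(p,u,v,z):
    a=world(p,u,v,0.);b=world(p,u,v,1.); return a+(b-a)*(z-a[2])/(b[2]-a[2])
def pix(p,w):
    c=np.array(p['camera_from_world'])@np.r_[w,1]; F=f(p); return np.array([p['cx']+F*c[0]/-c[2],p['cy']-F*c[1]/-c[2]])
E
python3 - <<'E'
from h import *
for n in('side','top'):
    im,d,p=snap(n); print(n,{k:v for k,v in p.items()}); cv2.imwrite(f'pics/{n}0.png',cv2.resize(im,None,fx=1.5,fy=1.5))
print(ctrl.read_state())
E
```

```text
pics
side {'vfov': 47.514721163632075, 'cx': 262.1264111532112, 'cy': 198.0998144382403, 'camera_from_world': array([[ 0.69927689, -0.71462453, -0.01798925, -0.34456271],
       [ 0.45745194,  0.42800627,  0.77945388, -0.30428955],
       [-0.54931735, -0.5532833 ,  0.62620128, -1.32449212],
       [ 0.        ,  0.        ,  0.        ,  1.        ]])}
top {'vfov': 43.21427733522717, 'cx': 258.3570662715458, 'cy': 192.9180283144383, 'camera_from_world': array([[-1.33496631e-03, -9.99840158e-01,  1.78290601e-02,
        -8.55724924e-03],
       [ 9.84537724e-01,  1.80896232e-03,  1.75163348e-01,
        -5.04311317e-01],
       [-1.75167602e-01,  1.77872194e-02,  9.84377939e-01,
        -1.60659044e+00],
       [ 0.00000000e+00,  0.00000000e+00,  0.00000000e+00,
         1.00000000e+00]])}
{'time': 0.1, 'joint_pos': array([-1.15668764e+00,  9.17925633e-02,  1.23179958e+00, -3.87774905e-06,
        1.81979641e+00, -5.67149114e-02]), 'qvel': array([-1.43324619e-05, -5.13084654e-04, -2.21242597e-03, -2.71253283e-04,
        8.52339519e-04,  2.69266060e-03]), 'joint_efforts': array([ 3.80641257e-03, -4.60218179e+01, -4.19218075e+01, -1.88961013e-05,
        1.06409981e-02, -6.71571087e-06]), 'position': array([ 0.27205642, -0.53448324,  0.23023929]), 'orientation': array([-5.10433871e-04,  8.52531055e-01, -5.22675801e-01, -7.38770714e-04]), 'ft_force': array([-0.28810184,  0.73109567, -0.23891026]), 'ft_torque': array([-0.00226514, -0.02389403,  0.01866453]), 'opening': 0.0852122690671736}
```

View pics/top0.png

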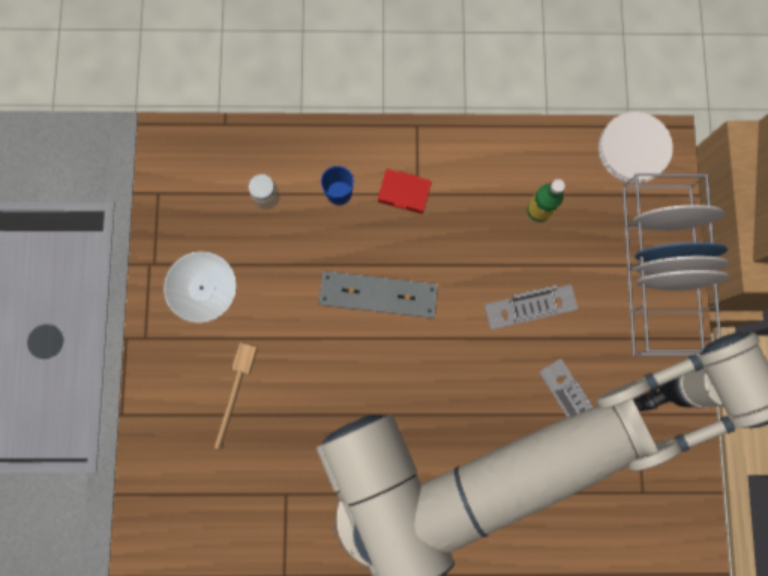

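View pics/side0.png

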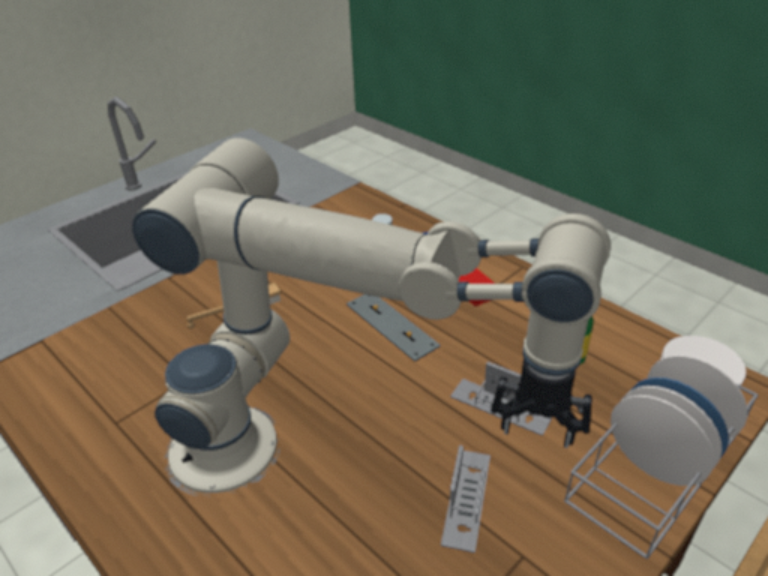

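The picture shows two holder look-alikes in the top view: A at (531,306) and B at about (575,400), partly under the arm. A is farther left (robot's left is towards lower columns), so it is the one meant. The strip is at (378,295) with studs at about (350,291) and (406,297). I'll confirm in one enlarged crop.

```bash
python3 - <<'E'
from h import *
im,d,p=load('top'); s,ds,ps=load('side')
def crop(i,c0,r0,w,h,k): return cv2.resize(i[r0:r0+h,c0:c0+w],(w*k,h*k),interpolation=cv2.INTER_CUBIC)
a=crop(im,315,180,80,50,5);b=crop(im,207,172,80,50,5)
c=crop(s,295,245,80,50,5);e=crop(s,225,190,80,50,5)
cv2.imwrite('pics/crop1.png',np.vstack([np.hstack([a,b]),np.hstack([c,e])]))
for u,v in[(354,204),(374,202),(252,196)]: print(u,v,d[v,u],world(p,u,v,d[v,u]))
E
```

```text
354 204 1.6880624 [ 0.47233508 -0.34216319  0.00746862]
374 202 1.6927952 [ 0.47983917 -0.4129979   0.00527606]
252 196 1.6854115 [0.49978879 0.01303369 0.00862875]
```

View pics/crop1.png

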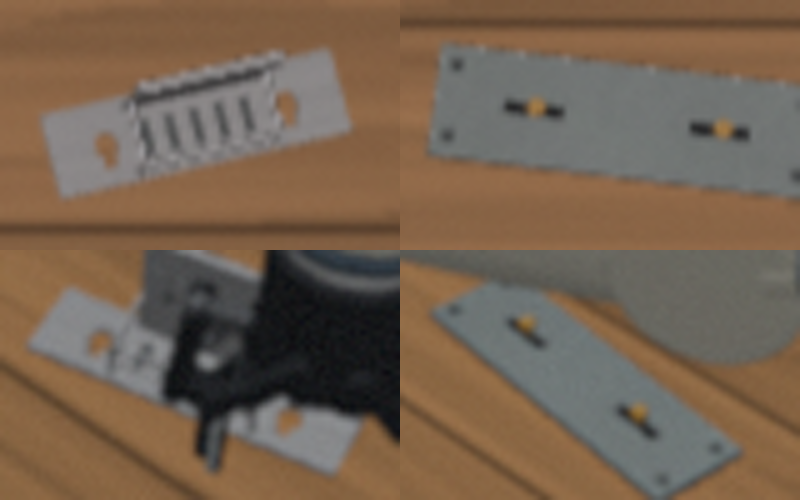

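```bash
cat >> h.py <<'E'
def cp(x,y,c0,r0,k): return ((x+.5)/k-.5+c0,(y+.5)/k-.5+r0)
E
python3 - <<'E'
from h import *
p=load('top')[2]; ps=load('side')[2]
H=[atz(p,*cp(x,y,315,180,5),.006) for x,y in[(42,116),(62,198),(352,128),(330,48)]]
H=np.array(H);print('holder corners',H.round(4),'c',H.mean(0).round(4))
l=(H[0]+H[1])/2-(H[2]+H[3])/2; print('len',np.linalg.norm(l),'yaw',np.degrees(np.arctan2(-l[0],l[1])))
K=[atz(p,*cp(x,y,315,180,5),.006) for x,y in[(106,145),(288,102)]];print('keys',K)
B=[atz(p,*cp(x,y,315,180,5),.090) for x,y in[(132,98),(283,57)]];print('band',B)
S=np.array([atz(p,*cp(x,y,207,172,5),.021) for x,y in[(137,107),(323,129)]]);print('studs top',S,S.mean(0))
l=S[0]-S[1];print(np.linalg.norm(l),'yaw',np.degrees(np.arctan2(-l[0],l[1])))
S=np.array([atz(ps,*cp(x,y,225,190,5),.021) for x,y in[(127,73),(239,162)]]);print('studs side',S,S.mean(0))
l=S[0]-S[1];print(np.linalg.norm(l),'yaw',np.degrees(np.arctan2(-l[0],l[1])))
T=np.array([atz(p,(x+.5)/1.5-.5,(y+.5)/1.5-.5,.008) for x,y in[(323,271.5),(319.5,303),(434.5,317.5),(438,287)]]);print('strip',T,T.mean(0))
l=(T[0]+T[1])/2-(T[2]+T[3])/2;print(np.linalg.norm(l),'yaw',np.degrees(np.arctan2(-l[0],l[1])))
E
```

```text
holder corners [[ 0.4766 -0.2343  0.006 ]
 [ 0.4192 -0.2467  0.006 ]
 [ 0.4685 -0.4509  0.006 ]
 [ 0.5252 -0.438   0.006 ]] c [ 0.4724 -0.3425  0.006 ]
len 0.20973868899449574 yaw 13.493069724001169
keys [array([ 0.45629132, -0.27838131,  0.006     ]), array([ 0.48678687, -0.4068002 ,  0.006     ])]
band [array([ 0.47559348, -0.28147993,  0.09      ]), array([ 0.50340558, -0.38315975,  0.09      ])]
studs top [[ 0.50806969  0.07524084  0.021     ]
 [ 0.49288013 -0.05317806  0.021     ]] [0.50047491 0.01103139 0.021     ]
0.12931410267509907 yaw -6.7456806499508035
studs side [[ 0.50726224  0.07719497  0.021     ]
 [ 0.4922425  -0.05219564  0.021     ]] [0.49975237 0.01249967 0.021     ]
0.13025944082236202 yaw -6.621294410108012
strip [[ 0.55341932  0.14172158  0.008     ]
 [ 0.47915254  0.14873814  0.008     ]
 [ 0.4456578  -0.11688488  0.008     ]
 [ 0.51724699 -0.12593999  0.008     ]] [0.49886916 0.01190872 0.008     ]
0.2689079558459921 yaw -7.442840593126273
```

Request:
step_arm(
  plan=[
    {"grip": 1,"tx": -13,"ty": -48},
    {"tx": -13,"ty": -48},
    {"tx": -13,"ty": -48},
    {"tx": -13,"ty": -48},
    {"tx": -13,"ty": -48},
    {"tx": -12,"ty": -46},
    {"az": -9.5},
    {"az": -9.5},
    {"az": -9.5},
    {"az": -9.5},
  ],
)

```text
invalid input
```

Request:
step_arm(
  plan=[
    {"az": -9.5},
    {"az": -9.5},
    {"az": -9.5},
    {"az": -9.5},
    {"tz": 50},
    {"tz": 10},
    {},
  ],
)

```text
invalid input
```

```bash
cat >> h.py <<'E'
from scipy.spatial.transform import Rotation as Ro
def to(x,y,z,yaw):
    "total shift (mm, present tool axes) and turn (deg) to tool-down pose"
    s=ctrl.read_state(); R=Ro.from_quat(s['orientation'],scalar_first=True)
    T=Ro.from_euler('z',yaw,degrees=True)*Ro.from_euler('x',180,degrees=True)
    print('t',s['time'],'pos',s['position'].round(4),'yaw',np.degrees(np.arctan2(*R.as_matrix()[[1,0],0])).round(2),'op',round(s['opening'],4),'F',s['ft_force'].round(2),'M',s['ft_torque'].round(3))
    print('shift',(R.inv().apply(np.array([x,y,z])-s['position'])*1e3).round(1),'turn',np.degrees((R.inv()*T).as_rotvec()).round(2))
E
python3 - <<'E'
from h import *
im,d,p=snap('top'); s,ds,ps=snap('side')
to(.4925,-.3365,.057,13.4)
def crop(i,c0,r0,w,h,k): return cv2.resize(i[r0:r0+h,c0:c0+w],(w*k,h*k),interpolation=cv2.INTER_CUBIC)
cv2.imwrite('pics/crop2.png',np.hstack([crop(im,310,140,80,100,5),crop(s,290,200,80,100,5)]))
E
```

```text
t 0.2 pos [ 0.2721 -0.5346  0.2306] yaw -63.02 op 0.0852 F [0.21 0.81 0.13] M [0.033 0.015 0.016]
shift [ -76.3 -286.2  173.7] turn [-5.000e-02  6.000e-02 -7.642e+01]
```

View pics/crop2.png

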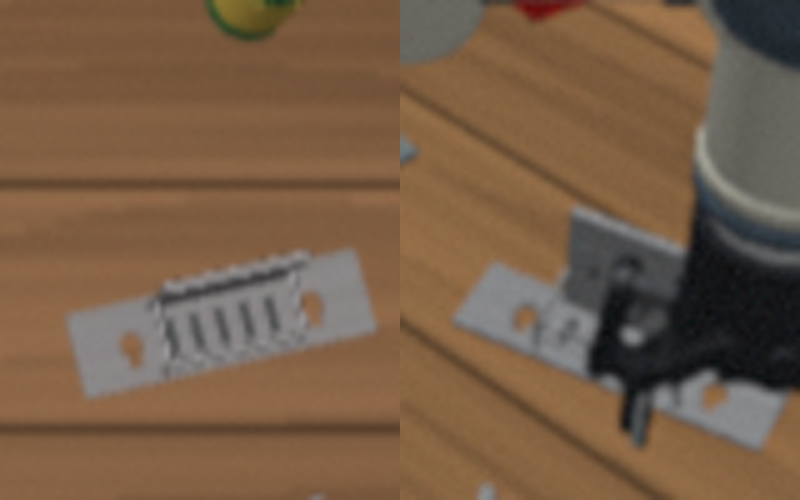

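The arm has not moved, because the calls were refused; the crop shows the holder as before. I'll retry with every key in each row.

Request:
step_arm(
  plan=[
    {"grip": 1,"tx": -13,"ty": -48,"tz": 0,"ax": 0,"ay": 0,"az": 0},
    {"grip": 1,"tx": -13,"ty": -48,"tz": 0,"ax": 0,"ay": 0,"az": 0},
    {"grip": 1,"tx": -13,"ty": -48,"tz": 0,"ax": 0,"ay": 0,"az": 0},
    {"grip": 1,"tx": -13,"ty": -48,"tz": 0,"ax": 0,"ay": 0,"az": 0},
    {"grip": 1,"tx": -13,"ty": -48,"tz": 0,"ax": 0,"ay": 0,"az": 0},
    {"grip": 1,"tx": -12,"ty": -46,"tz": 0,"ax": 0,"ay": 0,"az": 0},
    {"grip": 1,"tx": 0,"ty": 0,"tz": 0,"ax": 0,"ay": 0,"az": -9.5},
    {"grip": 1,"tx": 0,"ty": 0,"tz": 0,"ax": 0,"ay": 0,"az": -9.5},
    {"grip": 1,"tx": 0,"ty": 0,"tz": 0,"ax": 0,"ay": 0,"az": -9.5},
    {"grip": 1,"tx": 0,"ty": 0,"tz": 0,"ax": 0,"ay": 0,"az": -9.5},
  ],
  newtons=40,
)

```text
time: 1.45
position: [0.4921, -0.3363, 0.2309]
orientation: [-0.0, 0.977, -0.214, -0.0]
ft_force: [-1.1, 0.1, 0.1]
opening: 0.0855
```

Request:
step_arm(
  plan=[
    {"grip": 1,"tx": 0,"ty": 0,"tz": 0,"ax": 0,"ay": 0,"az": -9.5},
    {"grip": 1,"tx": 0,"ty": 0,"tz": 0,"ax": 0,"ay": 0,"az": -9.5},
    {"grip": 1,"tx": 0,"ty": 0,"tz": 0,"ax": 0,"ay": 0,"az": -9.5},
    {"grip": 1,"tx": 0,"ty": 0,"tz": 0,"ax": 0,"ay": 0,"az": -9.5},
    {"grip": 1,"tx": 0,"ty": 0,"tz": 50,"ax": 0,"ay": 0,"az": 0},
    {"grip": 1,"tx": 0,"ty": 0,"tz": 30,"ax": 0,"ay": 0,"az": 0},
    {"grip": 1,"tx": 0,"ty": 0,"tz": 0,"ax": 0,"ay": 0,"az": 0},
  ],
)

```text
time: 2.33
position: [0.4908, -0.3353, 0.1477]
orientation: [-0.002, 0.994, 0.113, -0.002]
ft_force: [-0.5, -0.4, 0.2]
opening: 0.0855
```

```bash
python3 - <<'E'
from h import *
im,d,p=snap('top'); s,ds,ps=snap('side')
to(.4925,-.3365,.057,13.4)
def crop(i,c0,r0,w,h,k): return cv2.resize(i[r0:r0+h,c0:c0+w],(w*k,h*k),interpolation=cv2.INTER_CUBIC)
cv2.imwrite('pics/crop3.png',np.hstack([crop(im,310,150,80,100,5),crop(s,290,200,80,100,5)]))
E
```

```text
t 2.425 pos [ 0.4923 -0.3365  0.1523] yaw 12.97 op 0.0856 F [ 0.2  -0.4   0.15] M [-0.006 -0.033  0.051]
shift [ 0.2 -0.  95.3] turn [ 0.03 -0.03 -0.43]
```

View pics/crop3.png

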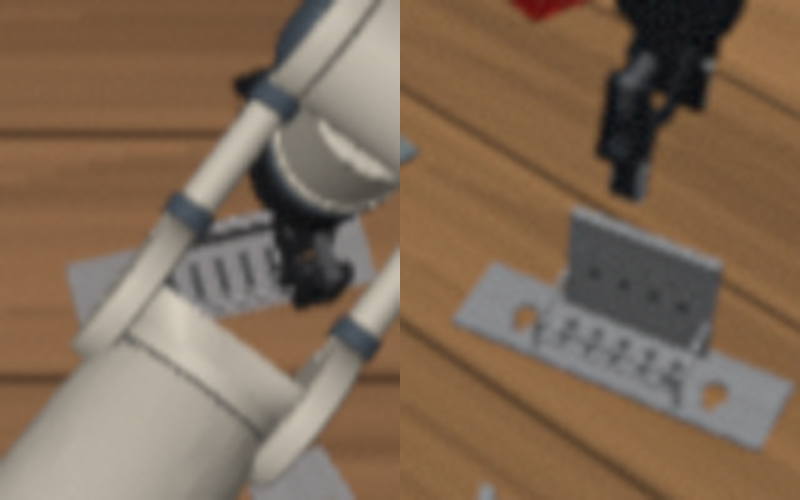

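The side view is now clear: keyholes at crop (523,318) and (712,394), band top corners at (574,207) and (720,262).

```bash
python3 - <<'E'
from h import *
ps=load('side')[2]
for n,q,z in(('key',[(123,318),(314,393)],.006),('bandtop',[(174,207),(322,262)],.090),('plate',[(53,318),(97,263),(362,450),(392,382)],.006)):
    K=np.array([atz(ps,*cp(x,y,290,200,5),z) for x,y in q]); l=K[0]-K[1]; print(n,K.round(4).tolist(),K.mean(0).round(4),np.degrees(np.arctan2(-l[0],l[1])),np.linalg.norm(l))
print('expected band', pix(ps,[.4925,-.3365,.09]))
E
```

```text
key [[0.4519, -0.2767, 0.006], [0.4846, -0.4031, 0.006]] [ 0.4682 -0.3399  0.006 ] 14.51172434571352 0.130602110708001
bandtop [[0.4836, -0.286, 0.09], [0.5077, -0.3814, 0.09]] [ 0.4957 -0.3337  0.09  ] 14.177662810922945 0.09838511080741667
plate [[0.4207, -0.2437, 0.006], [0.4784, -0.2329, 0.006], [0.4674, -0.4505, 0.006], [0.5256, -0.4332, 0.006]] [ 0.473  -0.3401  0.006 ] 100.62668414434596 0.05875717562865293
expected band [339.10568432 247.40216469]
```

Request:
step_arm(
  plan=[
    {"grip": 1,"tx": 1,"ty": -2,"tz": 30,"ax": 0,"ay": 0,"az": -1},
    {"grip": 1,"tx": 0,"ty": 0,"tz": 30,"ax": 0,"ay": 0,"az": 0},
    {"grip": 1,"tx": 0,"ty": 0,"tz": 20,"ax": 0,"ay": 0,"az": 0},
    {"grip": 1,"tx": 0,"ty": 0,"tz": 15,"ax": 0,"ay": 0,"az": 0},
    {"grip": 0,"tx": 0,"ty": 0,"tz": 0,"ax": 0,"ay": 0,"az": 0},
    {"grip": -0.3,"tx": 0,"ty": 0,"tz": 0,"ax": 0,"ay": 0,"az": 0},
    {"grip": -0.5,"tx": 0,"ty": 0,"tz": 0,"ax": 0,"ay": 0,"az": 0},
    {"grip": -0.7,"tx": 0,"ty": 0,"tz": 0,"ax": 0,"ay": 0,"az": 0},
    {"grip": -1,"tx": 0,"ty": 0,"tz": 0,"ax": 0,"ay": 0,"az": 0},
    {"grip": -1,"tx": 0,"ty": 0,"tz": 0,"ax": 0,"ay": 0,"az": 0},
  ],
  newtons=40,
)

```text
time: 3.68
position: [0.4928, -0.3345, 0.057]
orientation: [0.0, 0.993, 0.122, 0.0]
ft_force: [0.2, 0.2, 2.9]
opening: 0.0073
```

Request:
step_arm(
  plan=[
    {"grip": -1,"tx": 0,"ty": 0,"tz": 0,"ax": 0,"ay": 0,"az": 0},
    {"grip": -1,"tx": 0,"ty": 0,"tz": 0,"ax": 0,"ay": 0,"az": 0},
    {"grip": -1,"tx": 0,"ty": 0,"tz": 0,"ax": 0,"ay": 0,"az": 0},
    {"grip": -1,"tx": 0,"ty": 0,"tz": 0,"ax": 0,"ay": 0,"az": 0},
  ],
  newtons=60,
)

```text
time: 4.18
position: [0.4929, -0.3344, 0.0569]
orientation: [0.0, 0.993, 0.122, 0.0]
ft_force: [-0.5, -0.1, 5.4]
opening: 0.0071
```

```bash
python3 -c "
from h import *
to(.4925,-.3365,.057,14)"
```

```text
t 4.175 pos [ 0.4929 -0.3344  0.0569] yaw 13.98 op 0.0071 F [-0.46 -0.13  5.39] M [-0.051  0.251  0.086]
shift [-0.9  1.9 -0.1] turn [ 0.05 -0.03 -0.02]
```

Request:
step_arm(
  plan=[
    {"grip": -1,"tx": 0,"ty": 0,"tz": -10,"ax": 0,"ay": 0,"az": 0},
    {"grip": -1,"tx": 0,"ty": 0,"tz": -20,"ax": 0,"ay": 0,"az": 0},
    {"grip": -1,"tx": 0,"ty": 0,"tz": -20,"ax": 0,"ay": 0,"az": 0},
    {"grip": -1,"tx": 0,"ty": 0,"tz": -10,"ax": 0,"ay": 0,"az": 0},
    {"grip": -1,"tx": 5,"ty": -15,"tz": 0,"ax": 0,"ay": 0,"az": 0},
    {"grip": -1,"tx": 10,"ty": -30,"tz": 0,"ax": 0,"ay": 0,"az": 0},
    {"grip": -1,"tx": 12,"ty": -36,"tz": 0,"ax": 0,"ay": 0,"az": 0},
    {"grip": -1,"tx": 12,"ty": -36,"tz": 0,"ax": 0,"ay": 0,"az": 0},
    {"grip": -1,"tx": 12,"ty": -36,"tz": 0,"ax": 0,"ay": 0,"az": 0},
    {"grip": -1,"tx": 12,"ty": -36,"tz": 0,"ax": 0,"ay": 0,"az": 0},
  ],
  newtons=60,
)

```text
time: 5.42
position: [0.5075, -0.1332, 0.1153]
orientation: [-0.001, 0.993, 0.122, -0.001]
ft_force: [0.4, 0.4, -3.1]
opening: 0.0072
```

Request:
step_arm(
  plan=[
    {"grip": -1,"tx": 12,"ty": -36,"tz": 0,"ax": 0,"ay": 0,"az": 0},
    {"grip": -1,"tx": 12,"ty": -36,"tz": 0,"ax": 0,"ay": 0,"az": 0},
    {"grip": -1,"tx": 12,"ty": -34,"tz": 0,"ax": 0,"ay": 0,"az": 0},
    {"grip": -1,"tx": 8,"ty": -20,"tz": 0,"ax": 0,"ay": 0,"az": 0},
    {"grip": -1,"tx": 4,"ty": -11,"tz": 0,"ax": 0,"ay": 0,"az": 0},
    {"grip": -1,"tx": 0,"ty": 0,"tz": 0,"ax": 0,"ay": 0,"az": 5},
    {"grip": -1,"tx": 0,"ty": 0,"tz": 0,"ax": 0,"ay": 0,"az": 7},
    {"grip": -1,"tx": 0,"ty": 0,"tz": 0,"ax": 0,"ay": 0,"az": 6},
    {"grip": -1,"tx": 0,"ty": 0,"tz": 0,"ax": 0,"ay": 0,"az": 3},
    {"grip": -1,"tx": 0,"ty": 0,"tz": 0,"ax": 0,"ay": 0,"az": 0},
  ],
)

```text
time: 6.68
position: [0.5212, 0.0088, 0.1158]
orientation: [0.0, 0.998, -0.061, -0.0]
ft_force: [-0.2, -0.0, -4.2]
opening: 0.007
```

```bash
python3 - <<'E'
from h import *
im,d,p=snap('top'); s,ds,ps=snap('side')
to(.5218,.0092,.11,-6.8)
def crop(i,c0,r0,w,h,k): return cv2.resize(i[r0:r0+h,c0:c0+w],(w*k,h*k),interpolation=cv2.INTER_CUBIC)
cv2.imwrite('pics/crop4.png',np.hstack([crop(im,195,150,100,100,4),crop(s,215,150,100,100,4)]))
E
```

```text
t 6.775 pos [0.5213 0.0089 0.116 ] yaw -6.98 op 0.0071 F [ 0.63  0.09 -5.1 ] M [ 0.022 -0.054  0.004]
shift [ 0.4 -0.4  6. ] turn [ 0.01  0.03 -0.18]
```

View pics/crop4.png

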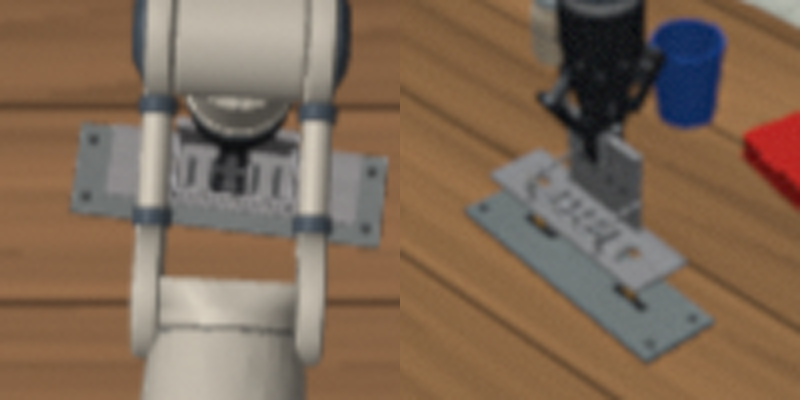

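Side view: the holder is level above the strip, plate corners about (490,177), (541,150), (687,262), (637,289). Lowering to a near hover for a close look.

Request:
step_arm(
  plan=[
    {"grip": -1,"tx": 0,"ty": 0,"tz": 15,"ax": 0,"ay": 0,"az": 0},
    {"grip": -1,"tx": 0,"ty": 0,"tz": 13,"ax": 0,"ay": 0,"az": 0},
    {"grip": -1,"tx": 0,"ty": 0,"tz": 0,"ax": 0,"ay": 0,"az": 0},
    {"grip": -1,"tx": 0,"ty": 0,"tz": 0,"ax": 0,"ay": 0,"az": 0},
  ],
)

```text
time: 7.28
position: [0.5216, 0.0089, 0.0882]
orientation: [-0.0, 0.998, -0.061, -0.0]
ft_force: [0.7, 0.3, -4.7]
opening: 0.0069
```

```bash
python3 - <<'E'
from h import *
ims=[snap('side')[0].astype(float) for _ in range(4)]; s=np.mean(ims,0).clip(0,255).astype('uint8')
to(.5218,.0092,.11,-6.8)
cv2.imwrite('pics/crop5.png',cv2.resize(s[180:255,220:320],(800,600),interpolation=cv2.INTER_CUBIC))
ps=load('side')[2]; st=ctrl.read_state(); q=np.radians(-6.98); c,sn=np.cos(q),np.sin(q)
o=st['position']-np.array([.022*c,.022*sn,.057])
for n,l in dict(LF=(-30,105,6),LB=(30,105,6),RF=(-30,-105,6),RB=(30,-105,6),kL=(0,65,6),kR=(0,-65,6)).items():
    w=o+np.array([c*l[0]-sn*l[1],sn*l[0]+c*l[1],l[2]])/1e3; u=pix(ps,w); print(n,((u-[220,180]+.5)*8-.5).round(1))
E
```

```text
t 7.475 pos [0.522  0.0089 0.0889] yaw -7.03 op 0.007 F [ 0.5   0.19 -3.45] M [ 0.016 -0.042 -0.02 ]
shift [ -0.2  -0.2 -21.1] turn [-0.01 -0.06 -0.23]
LF [142.1 153.9]
LB [244.  103.1]
RF [429.5 388.6]
RB [534.6 329.2]
kL [245.  169.3]
kR [423.7 311.8]
```

View pics/crop5.png

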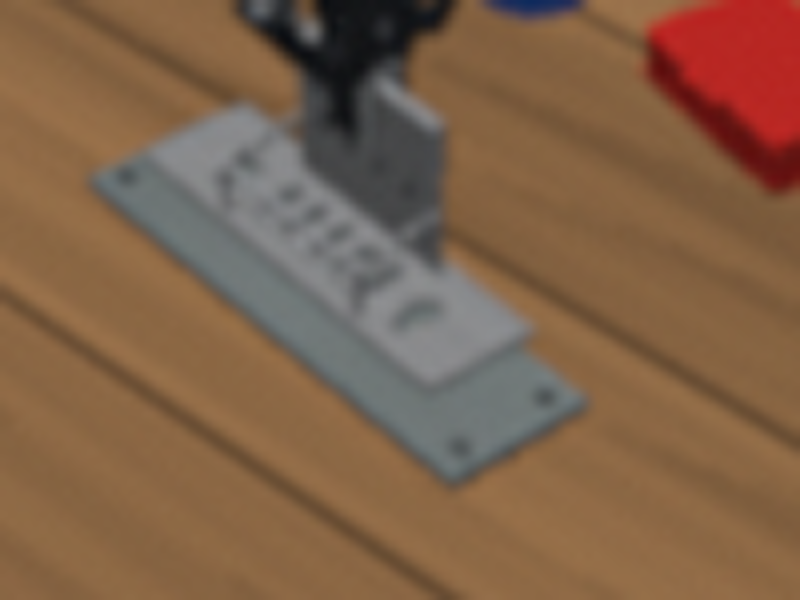

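The prediction from the TCP matches the seen corners to within about 2 crop pixels (0.6 mm), so the holder in the grip is well known. Now I'll refine the stud centroids from the first pictures.

```bash
python3 - <<'E'
from h import *
c=cv2.imread('pics/crop1.png').astype(int); ps=ctrl.camera_params('side'); p=ctrl.camera_params('top')
hsv=cv2.cvtColor(c.astype('uint8'),cv2.COLOR_BGR2HSV)
for nm,r0,P,off,boxes in(('top',0,p,(207,172),[(105,85,170,130),(290,105,355,150)]),('side',250,ps,(225,190),[(105,55,155,100),(215,140,265,190)])):
  out=[]
  for x0,y0,x1,y1 in boxes:
    h=hsv[r0+y0:r0+y1,400+x0:400+x1].astype(float); m=np.clip(h[...,1]*h[...,2]/255-60,0,None)*((h[...,0]>8)&(h[...,0]<30))
    ys,xs=np.mgrid[y0:y1,x0:x1]; u=(m*xs).sum()/m.sum(); v=(m*ys).sum()/m.sum()
    out.append(atz(P,*cp(u,v,*off,5),.0195 if nm=='side' else .021)); print(nm,round(u,1),round(v,1),m.max())
  out=np.array(out);l=out[0]-out[1];print(out.round(4).tolist(),out.mean(0).round(4),np.linalg.norm(l).round(4),np.degrees(np.arctan2(-l[0],l[1])).round(2))
E
```

```text
top 136.1 107.0 28.043137254901964
top 322.8 128.8 29.78823529411764
[[0.508, 0.0758, 0.021], [0.493, -0.053, 0.021]] [0.5005 0.0114 0.021 ] 0.1298 -6.64
side 125.8 73.5 24.799999999999997
side 238.0 162.5 28.137254901960787
[[0.5075, 0.0788, 0.0195], [0.4925, -0.0509, 0.0195]] [0.5    0.0139 0.0195] 0.1305 -6.58
```

Request:
step_arm(
  plan=[
    {"grip": -1,"tx": -0.5,"ty": -2.4,"tz": 0,"ax": 0,"ay": 0,"az": -0.4},
    {"grip": -1,"tx": 0,"ty": 0,"tz": 5,"ax": 0,"ay": 0,"az": 0},
    {"grip": -1,"tx": 0,"ty": 0,"tz": 4,"ax": 0,"ay": 0,"az": 0},
    {"grip": -1,"tx": 0,"ty": 0,"tz": 2,"ax": 0,"ay": 0,"az": 0},
    {"grip": -1,"tx": 0,"ty": 0,"tz": 0,"ax": 0,"ay": 0,"az": 0},
    {"grip": -1,"tx": 0,"ty": 0,"tz": 0,"ax": 0,"ay": 0,"az": 0},
  ],
)

```text
time: 8.22
position: [0.5215, 0.0114, 0.0774]
orientation: [-0.0, 0.998, -0.058, 0.0]
ft_force: [-0.5, -0.3, -3.5]
opening: 0.0074
```

```bash
python3 -c "
from h import *
to(.522,.0112,.065,-6.6)"
```

```text
t 8.225 pos [0.5215 0.0114 0.0774] yaw -6.63 op 0.0074 F [-0.54 -0.31 -3.5 ] M [-0.084 -0.068  0.027]
shift [ 0.5  0.1 12.4] turn [-0.   -0.01 -0.03]
```

Request:
step_arm(
  plan=[
    {"grip": -1,"tx": 0,"ty": 0,"tz": 1,"ax": 0,"ay": 0,"az": 0},
    {"grip": -1,"tx": 0,"ty": 0,"tz": 1,"ax": 0,"ay": 0,"az": 0},
    {"grip": -1,"tx": 0,"ty": 0,"tz": 0,"ax": 0,"ay": 0,"az": 0},
  ],
)

```text
time: 8.6
position: [0.5214, 0.0114, 0.0752]
orientation: [-0.0, 0.998, -0.058, -0.0]
ft_force: [0.2, 0.0, -3.5]
opening: 0.0071
```

Request:
step_arm(
  plan=[
    {"grip": -1,"tx": 0,"ty": 0,"tz": 1,"ax": 0,"ay": 0,"az": 0},
    {"grip": -1,"tx": 0,"ty": 0,"tz": 0,"ax": 0,"ay": 0,"az": 0},
  ],
)

```text
time: 8.85
position: [0.5214, 0.0114, 0.0742]
orientation: [-0.0, 0.998, -0.058, -0.0]
ft_force: [0.3, -0.7, -5.3]
opening: 0.0074
```

```bash
python3 -c "
from h import *
to(.522,.0112,.065,-6.6)"
```

```text
t 8.85 pos [0.5214 0.0114 0.0742] yaw -6.62 op 0.0074 F [ 0.28 -0.72 -5.29] M [-0.017 -0.029  0.04 ]
shift [0.6 0.1 9.2] turn [-0.    0.01 -0.02]
```

Request:
step_arm(
  plan=[
    {"grip": -1,"tx": 0,"ty": 0,"tz": 1,"ax": 0,"ay": 0,"az": 0},
    {"grip": -1,"tx": 0,"ty": 0,"tz": 0,"ax": 0,"ay": 0,"az": 0},
  ],
)

```text
time: 9.1
position: [0.5214, 0.0114, 0.0732]
orientation: [-0.0, 0.998, -0.058, -0.0]
ft_force: [0.2, -0.1, -4.2]
opening: 0.0072
```

Request:
step_arm(
  plan=[
    {"grip": -1,"tx": 0,"ty": 0,"tz": 1,"ax": 0,"ay": 0,"az": 0},
    {"grip": -1,"tx": 0,"ty": 0,"tz": 0,"ax": 0,"ay": 0,"az": 0},
  ],
)

```text
time: 9.35
position: [0.5214, 0.0114, 0.0721]
orientation: [0.0, 0.998, -0.058, -0.0]
ft_force: [-0.2, -0.3, -4.6]
opening: 0.0072
```

Request:
step_arm(
  plan=[
    {"grip": -1,"tx": 0,"ty": 0,"tz": 1,"ax": 0,"ay": 0,"az": 0},
    {"grip": -1,"tx": 0,"ty": 0,"tz": 0,"ax": 0,"ay": 0,"az": 0},
  ],
)

```text
time: 9.6
position: [0.5214, 0.0114, 0.0712]
orientation: [-0.0, 0.998, -0.058, -0.0]
ft_force: [0.5, 0.3, -4.3]
opening: 0.0071
```

```bash
python3 -c "
from h import *
to(.522,.0112,.065,-6.6)"
```

```text
t 9.6 pos [0.5214 0.0114 0.0712] yaw -6.63 op 0.0071 F [ 0.49  0.29 -4.33] M [-0.017 -0.059  0.031]
shift [0.7 0.1 6.2] turn [-0.    0.01 -0.03]
```

No contact while the plate is well below the head tops, so both heads are through the keyholes. Lowering on.

Request:
step_arm(
  plan=[
    {"grip": -1,"tx": 0,"ty": 0,"tz": 1,"ax": 0,"ay": 0,"az": 0},
    {"grip": -1,"tx": 0,"ty": 0,"tz": 1,"ax": 0,"ay": 0,"az": 0},
    {"grip": -1,"tx": 0,"ty": 0,"tz": 1,"ax": 0,"ay": 0,"az": 0},
    {"grip": -1,"tx": 0,"ty": 0,"tz": 0,"ax": 0,"ay": 0,"az": 0},
  ],
)

```text
time: 10.1
position: [0.5213, 0.0114, 0.0681]
orientation: [-0.0, 0.998, -0.058, -0.0]
ft_force: [-0.2, -0.4, -3.7]
opening: 0.0071
```

Request:
step_arm(
  plan=[
    {"grip": -1,"tx": 0,"ty": 0,"tz": 1,"ax": 0,"ay": 0,"az": 0},
    {"grip": -1,"tx": 0,"ty": 0,"tz": 0.5,"ax": 0,"ay": 0,"az": 0},
    {"grip": -1,"tx": 0,"ty": 0,"tz": 0,"ax": 0,"ay": 0,"az": 0},
  ],
)

```text
time: 10.48
position: [0.5214, 0.0114, 0.0667]
orientation: [-0.0, 0.998, -0.058, -0.0]
ft_force: [-0.5, 0.1, -3.5]
opening: 0.0071
```

Request:
step_arm(
  plan=[
    {"grip": -1,"tx": 0,"ty": 0,"tz": 0.5,"ax": 0,"ay": 0,"az": 0},
    {"grip": -1,"tx": 0,"ty": 0,"tz": 0.5,"ax": 0,"ay": 0,"az": 0},
    {"grip": -1,"tx": 0,"ty": 0,"tz": 0,"ax": 0,"ay": 0,"az": 0},
  ],
)

```text
time: 10.85
position: [0.5214, 0.0114, 0.0657]
orientation: [0.0, 0.998, -0.058, -0.0]
ft_force: [0.3, 0.3, -3.4]
opening: 0.0075
```

```bash
python3 -c "
from h import *
to(.522,.0112,.065,-6.6)"
```

```text
t 10.85 pos [0.5214 0.0114 0.0657] yaw -6.62 op 0.0075 F [ 0.29  0.33 -3.43] M [-0.033 -0.058 -0.016]
shift [0.6 0.1 0.7] turn [ 0.    0.01 -0.02]
```

Request:
step_arm(
  plan=[
    {"grip": -1,"tx": 0,"ty": 0,"tz": 0.5,"ax": 0,"ay": 0,"az": 0},
    {"grip": -1,"tx": 0,"ty": 0,"tz": 0,"ax": 0,"ay": 0,"az": 0},
  ],
)

```text
time: 11.1
position: [0.5215, 0.0114, 0.0653]
orientation: [0.0, 0.998, -0.058, 0.0]
ft_force: [0.6, 0.2, -3.5]
opening: 0.0071
```

Request:
step_arm(
  plan=[
    {"grip": -1,"tx": 0,"ty": 0,"tz": 0.5,"ax": 0,"ay": 0,"az": 0},
    {"grip": -1,"tx": 0,"ty": 0,"tz": 0,"ax": 0,"ay": 0,"az": 0},
  ],
)

```text
time: 11.35
position: [0.5216, 0.0114, 0.0651]
orientation: [-0.0, 0.998, -0.058, 0.0]
ft_force: [-1.1, -0.1, -2.2]
opening: 0.0071
```

```bash
python3 -c "
from h import *
to(.522,.0112,.065,-6.6)"
```

```text
t 11.35 pos [0.5216 0.0114 0.0651] yaw -6.63 op 0.0071 F [-1.09 -0.14 -2.16] M [-0.006  0.165 -0.005]
shift [0.5 0.1 0.1] turn [-0.   -0.02 -0.03]
```

Request:
step_arm(
  plan=[
    {"grip": -1,"tx": 0,"ty": 0,"tz": 0.4,"ax": 0,"ay": 0,"az": 0},
    {"grip": -1,"tx": 0,"ty": 0,"tz": 0,"ax": 0,"ay": 0,"az": 0},
  ],
)

```text
time: 11.6
position: [0.5216, 0.0114, 0.065]
orientation: [0.0, 0.998, -0.058, 0.0]
ft_force: [-1.0, -0.1, 1.3]
opening: 0.0074
```

Request:
step_arm(
  plan=[
    {"grip": -1,"tx": 1,"ty": 0,"tz": 0,"ax": 0,"ay": 0,"az": 0},
    {"grip": -1,"tx": 1,"ty": 0,"tz": 0,"ax": 0,"ay": 0,"az": 0},
    {"grip": -1,"tx": 0,"ty": 0,"tz": 0,"ax": 0,"ay": 0,"az": 0},
  ],
)

```text
time: 11.98
position: [0.5228, 0.0112, 0.0648]
orientation: [-0.0, 0.998, -0.058, -0.001]
ft_force: [-6.2, -0.5, 5.6]
opening: 0.0072
```

```bash
python3 -c "
from h import *
to(.522,.0112,.065,-6.6)"
```

```text
t 11.975 pos [0.5228 0.0112 0.0648] yaw -6.62 op 0.0072 F [-6.2  -0.49  5.56] M [ 0.072  1.26  -0.033]
shift [-0.8  0.1 -0.2] turn [-0.    0.09 -0.02]
```

Request:
step_arm(
  plan=[
    {"grip": -1,"tx": 0,"ty": 0,"tz": -0.4,"ax": 0,"ay": 0,"az": 0},
    {"grip": -1,"tx": 1,"ty": 0,"tz": 0,"ax": 0,"ay": 0,"az": 0},
    {"grip": -1,"tx": 1,"ty": 0,"tz": 0,"ax": 0,"ay": 0,"az": 0},
    {"grip": -1,"tx": 0,"ty": 0,"tz": 0,"ax": 0,"ay": 0,"az": 0},
  ],
)

```text
time: 12.48
position: [0.5252, 0.011, 0.0649]
orientation: [-0.0, 0.998, -0.058, -0.0]
ft_force: [-4.5, 0.3, 4.2]
opening: 0.0071
```

```bash
python3 -c "
from h import *
to(.5354,.0098,.065,-6.6)"
```

```text
t 12.475 pos [0.5252 0.011  0.0649] yaw -6.62 op 0.0071 F [-4.45  0.33  4.21] M [0.124 1.032 0.014]
shift [10.3  0.  -0.1] turn [-0.01  0.04 -0.02]
```

Request:
step_arm(
  plan=[
    {"grip": -1,"tx": 0,"ty": 0,"tz": -0.2,"ax": 0,"ay": 0,"az": 0},
    {"grip": -1,"tx": 1,"ty": 0,"tz": 0,"ax": 0,"ay": 0,"az": 0},
    {"grip": -1,"tx": 1,"ty": 0,"tz": 0,"ax": 0,"ay": 0,"az": 0},
    {"grip": -1,"tx": 1,"ty": 0,"tz": 0,"ax": 0,"ay": 0,"az": 0},
    {"grip": -1,"tx": 0,"ty": 0,"tz": 0,"ax": 0,"ay": 0,"az": 0},
  ],
)

```text
time: 13.1
position: [0.5287, 0.0105, 0.0649]
orientation: [0.0, 0.998, -0.058, 0.0]
ft_force: [-3.1, 0.4, 2.3]
opening: 0.0072
```

Request:
step_arm(
  plan=[
    {"grip": -1,"tx": 1,"ty": 0,"tz": 0,"ax": 0,"ay": 0,"az": 0},
    {"grip": -1,"tx": 1,"ty": 0,"tz": 0,"ax": 0,"ay": 0,"az": 0},
    {"grip": -1,"tx": 1,"ty": 0,"tz": 0,"ax": 0,"ay": 0,"az": 0},
    {"grip": -1,"tx": 0,"ty": 0,"tz": 0,"ax": 0,"ay": 0,"az": 0},
  ],
)

```text
time: 13.6
position: [0.5317, 0.0102, 0.0649]
orientation: [0.0, 0.998, -0.058, 0.0]
ft_force: [-3.2, 0.9, 2.1]
opening: 0.007
```

```bash
python3 -c "
from h import *
to(.5354,.0098,.065,-6.6)"
```

```text
t 13.6 pos [0.5317 0.0102 0.0649] yaw -6.63 op 0.007 F [-3.19  0.88  2.1 ] M [ 0.065  0.685 -0.002]
shift [ 3.8 -0.1 -0.1] turn [-0.   -0.03 -0.03]
```

Friction is steady at about 3 N and the slide is smooth. I'll continue to the stop in small steps.

Request:
step_arm(
  plan=[
    {"grip": -1,"tx": 1,"ty": 0,"tz": 0,"ax": 0,"ay": 0,"az": 0},
    {"grip": -1,"tx": 1,"ty": 0,"tz": 0,"ax": 0,"ay": 0,"az": 0},
    {"grip": -1,"tx": 0,"ty": 0,"tz": 0,"ax": 0,"ay": 0,"az": 0},
  ],
)

```text
time: 13.98
position: [0.5336, 0.01, 0.065]
orientation: [0.0, 0.998, -0.058, 0.0]
ft_force: [-2.2, 0.0, 0.9]
opening: 0.0068
```

Request:
step_arm(
  plan=[
    {"grip": -1,"tx": 0.5,"ty": 0,"tz": 0,"ax": 0,"ay": 0,"az": 0},
    {"grip": -1,"tx": 0.5,"ty": 0,"tz": 0,"ax": 0,"ay": 0,"az": 0},
    {"grip": -1,"tx": 0,"ty": 0,"tz": 0,"ax": 0,"ay": 0,"az": 0},
  ],
)

```text
time: 14.35
position: [0.5344, 0.0099, 0.0649]
orientation: [0.0, 0.998, -0.058, 0.0]
ft_force: [-3.0, 0.1, 1.7]
opening: 0.0074
```

Request:
step_arm(
  plan=[
    {"grip": -1,"tx": 0.5,"ty": 0,"tz": 0,"ax": 0,"ay": 0,"az": 0},
    {"grip": -1,"tx": 0,"ty": 0,"tz": 0,"ax": 0,"ay": 0,"az": 0},
  ],
)

```text
time: 14.6
position: [0.5349, 0.0098, 0.065]
orientation: [0.0, 0.998, -0.058, 0.0]
ft_force: [-2.9, -0.2, 1.4]
opening: 0.007
```

```bash
python3 -c "
from h import *
to(.5354,.0098,.065,-6.6)"
```

```text
t 14.6 pos [0.5349 0.0098 0.065 ] yaw -6.63 op 0.007 F [-2.87 -0.23  1.39] M [0.065 0.729 0.01 ]
shift [ 0.5 -0.1 -0. ] turn [ 0.   -0.01 -0.03]
```

Request:
step_arm(
  plan=[
    {"grip": -1,"tx": 0.5,"ty": 0,"tz": 0,"ax": 0,"ay": 0,"az": 0},
    {"grip": -1,"tx": 0,"ty": 0,"tz": 0,"ax": 0,"ay": 0,"az": 0},
  ],
)

```text
time: 14.85
position: [0.5354, 0.0097, 0.065]
orientation: [0.0, 0.998, -0.058, 0.0]
ft_force: [-3.0, 1.6, 0.8]
opening: 0.0072
```

Request:
step_arm(
  plan=[
    {"grip": -1,"tx": 0.5,"ty": 0,"tz": 0,"ax": 0,"ay": 0,"az": 0},
    {"grip": -1,"tx": 0,"ty": 0,"tz": 0,"ax": 0,"ay": 0,"az": 0},
  ],
)

```text
time: 15.1
position: [0.5359, 0.0097, 0.065]
orientation: [-0.0, 0.998, -0.058, 0.0]
ft_force: [-2.8, -0.5, 0.6]
opening: 0.0071
```

Request:
step_arm(
  plan=[
    {"grip": -1,"tx": 0.5,"ty": 0,"tz": 0,"ax": 0,"ay": 0,"az": 0},
    {"grip": -1,"tx": 0,"ty": 0,"tz": 0,"ax": 0,"ay": 0,"az": 0},
  ],
)

```text
time: 15.35
position: [0.5363, 0.0097, 0.065]
orientation: [-0.0, 0.998, -0.058, -0.0]
ft_force: [-2.9, -0.3, 0.9]
opening: 0.007
```

```bash
python3 -c "
from h import *
to(.5354,.0098,.065,-6.6)"
```

```text
t 15.35 pos [0.5363 0.0097 0.065 ] yaw -6.62 op 0.007 F [-2.91 -0.27  0.9 ] M [0.085 0.839 0.005]
shift [-0.9  0.  -0. ] turn [-0.    0.01 -0.02]
```

Request:
step_arm(
  plan=[
    {"grip": -1,"tx": 0.5,"ty": 0,"tz": 0,"ax": 0,"ay": 0,"az": 0},
    {"grip": -1,"tx": 0,"ty": 0,"tz": 0,"ax": 0,"ay": 0,"az": 0},
  ],
)

```text
time: 15.6
position: [0.5365, 0.0097, 0.0649]
orientation: [-0.0, 0.998, -0.058, -0.001]
ft_force: [-5.1, 0.3, 2.9]
opening: 0.007
```

Request:
step_arm(
  plan=[
    {"grip": -1,"tx": 0.5,"ty": 0,"tz": 0,"ax": 0,"ay": 0,"az": 0},
    {"grip": -1,"tx": 0,"ty": 0,"tz": 0,"ax": 0,"ay": 0,"az": 0},
  ],
)

```text
time: 15.85
position: [0.5366, 0.0096, 0.0648]
orientation: [-0.0, 0.998, -0.058, -0.001]
ft_force: [-6.5, 1.2, 3.5]
opening: 0.007
```

```bash
python3 -c "
from h import *
to(.5354,.0098,.065,-6.6)"
```

```text
t 15.85 pos [0.5366 0.0096 0.0648] yaw -6.62 op 0.007 F [-6.49  1.17  3.48] M [0.07  1.383 0.022]
shift [-1.2 -0.  -0.2] turn [ 0.    0.11 -0.02]
```

Request:
step_arm(
  plan=[
    {"grip": -1,"tx": 0.5,"ty": 0,"tz": 0,"ax": 0,"ay": 0,"az": 0},
    {"grip": -1,"tx": 0.5,"ty": 0,"tz": 0,"ax": 0,"ay": 0,"az": 0},
    {"grip": -1,"tx": 0,"ty": 0,"tz": 0,"ax": 0,"ay": 0,"az": 0},
  ],
)

```text
time: 16.23
position: [0.537, 0.0096, 0.0648]
orientation: [-0.0, 0.998, -0.058, -0.002]
ft_force: [-8.7, 1.3, 3.4]
opening: 0.0075
```

```bash
python3 - <<'E'
from h import *
to(.5354,.0098,.065,-6.6)
ims=[snap('side')[0].astype(float) for _ in range(3)]; s=np.mean(ims,0).clip(0,255).astype('uint8')
cv2.imwrite('pics/crop6.png',cv2.resize(s[180:255,220:320],(800,600),interpolation=cv2.INTER_CUBIC))
E
```

```text
t 16.225 pos [0.537  0.0096 0.0648] yaw -6.62 op 0.0075 F [-8.72  1.25  3.39] M [ 0.159  1.873 -0.023]
shift [-1.6 -0.  -0.2] turn [ 0.01  0.2  -0.02]
```

View pics/crop6.png

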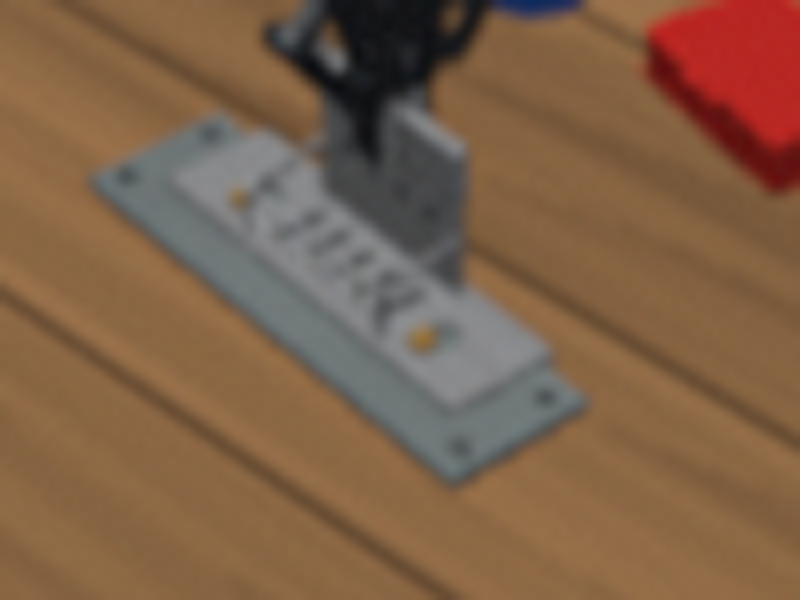

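Both brass heads show at the narrow ends, (238,195) and (423,339), with the wide part free behind the right one and the plate flat on the strip. Fx has risen to 8.7 N with Mz near 0, so both studs bear. I'll ease the preload a little, open and lift away.

Request:
step_arm(
  plan=[
    {"grip": -1,"tx": -0.6,"ty": 0,"tz": -0.2,"ax": 0,"ay": 0,"az": 0},
    {"grip": -1,"tx": 0,"ty": 0,"tz": 0,"ax": 0,"ay": 0,"az": 0},
    {"grip": -0.7,"tx": 0,"ty": 0,"tz": 0,"ax": 0,"ay": 0,"az": 0},
    {"grip": -0.5,"tx": 0,"ty": 0,"tz": 0,"ax": 0,"ay": 0,"az": 0},
    {"grip": -0.2,"tx": 0,"ty": 0,"tz": 0,"ax": 0,"ay": 0,"az": 0},
    {"grip": 0.1,"tx": 0,"ty": 0,"tz": 0,"ax": 0,"ay": 0,"az": 0},
    {"grip": 0.1,"tx": 0,"ty": 0,"tz": 0,"ax": 0,"ay": 0,"az": 0},
    {"grip": 0.1,"tx": 0,"ty": 0,"tz": 0,"ax": 0,"ay": 0,"az": 0},
  ],
  newtons=20,
)

```text
time: 17.38
position: [0.5378, 0.0095, 0.0652]
orientation: [0.0, 0.998, -0.058, 0.0]
ft_force: [-0.2, 0.8, 0.6]
opening: 0.0469
```

Request:
step_arm(
  plan=[
    {"grip": 0.1,"tx": 0,"ty": 0,"tz": -10,"ax": 0,"ay": 0,"az": 0},
    {"grip": 0.1,"tx": 0,"ty": 0,"tz": -20,"ax": 0,"ay": 0,"az": 0},
    {"grip": 0.1,"tx": 0,"ty": 0,"tz": -40,"ax": 0,"ay": 0,"az": 0},
    {"grip": 0.1,"tx": 0,"ty": 0,"tz": -40,"ax": 0,"ay": 0,"az": 0},
    {"grip": 0.1,"tx": 0,"ty": 0,"tz": 0,"ax": 0,"ay": 0,"az": 0},
    {"grip": 0.1,"tx": 0,"ty": 0,"tz": 0,"ax": 0,"ay": 0,"az": 0},
  ],
)

```text
time: 18.12
position: [0.5378, 0.0095, 0.1759]
orientation: [-0.0, 0.998, -0.058, 0.001]
ft_force: [-0.7, 0.1, -0.9]
opening: 0.0472
```

```bash
python3 - <<'E'
from h import *
to(.5354,.0098,.065,-6.6)
ims=[snap('side')[0].astype(float) for _ in range(3)]; s=np.mean(ims,0).clip(0,255).astype('uint8')
cv2.imwrite('pics/crop7.png',cv2.resize(s[180:255,220:320],(800,600),interpolation=cv2.INTER_CUBIC))
a=cv2.imread('pics/crop6.png').astype(float)[150:460,170:560];b=cv2.imread('pics/crop7.png').astype(float)[150:460,170:560]
g=lambda i:cv2.cvtColor(i.astype(np.float32),cv2.COLOR_BGR2GRAY)[100:,:]
print('shift px(8x)',cv2.phaseCorrelate(g(a),g(b)))
E
```

```text
t 18.125 pos [0.5378 0.0095 0.1759] yaw -6.63 op 0.0472 F [-0.74  0.15 -0.92] M [-0.002 -0.028 -0.029]
shift [ -2.6  -0.  110.9] turn [-0.01 -0.06 -0.03]
shift px(8x) ((0.02163349386867708, -0.011090005165002026), 0.9613346032743101)
```

View pics/crop7.png

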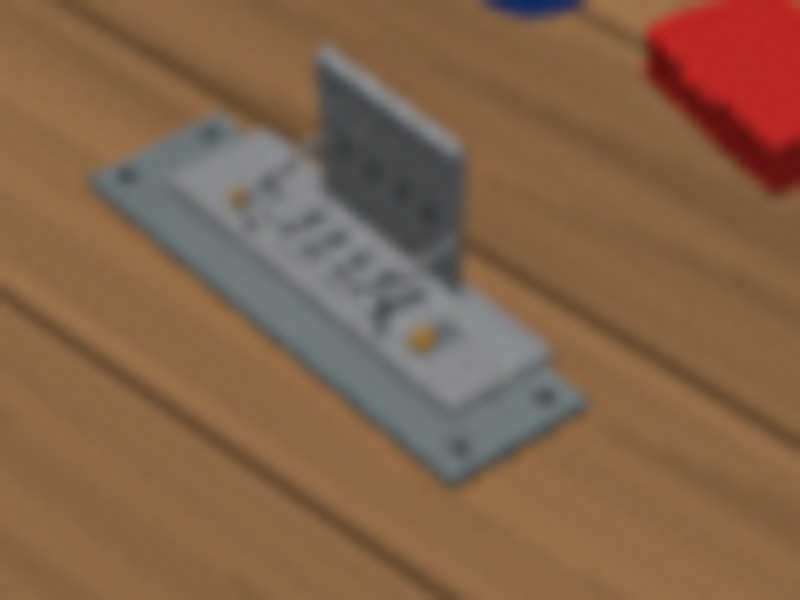

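The holder stands flat, unmoved by the release, with both heads at the slot ends. Handing in.

```bash
python3 -c "
from station import ctrl
print(ctrl.close_job())"
```

```text
the job is handed in; nothing more can be done
None
```

The holder is back on its stud strip with its tall back away from the robot. I picked the leftmost of the two look-alikes and gripped it by the band. Both keyholes went over the stud heads with no contact felt, and the feet touched the strip at the height expected. I then slid it about 15 mm away from the robot until it stopped, and let go. The job was handed in at about 18 s.

**What the last checks showed**
- **Stop:** force along the slide rose from about 3 N of sliding friction to 8.7 N, with almost no twist about the vertical, so both studs bear.
- **Final picture:** both brass heads are in the narrow ends, the plate is flat, and nothing moved when the gripper let go. The gripper was 11 cm above its release height and touching nothing.

**What disagreed or failed**
- The two cameras put the studs about 2 mm apart in y. I used the side view, corrected against the holder once it was gripped.
- The slide was about 15 mm, not the nominal 14 mm, which fits starting up to about 1 mm short of centre.
- My first two move calls were refused as invalid input, and nothing moved.
- I did not take a final full view of the other objects. The arm stayed clear of them throughout.

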